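# Lock the film reel on its spindle with the T-key

### The job

Take the T-key with the straight bar handle out of the rack, pass its T-head down through the slot in the middle of the film reel, press it gently down against the spring until it is fully home, turn it a quarter turn and let go, so that the spring lifts it into its catch and it stays locked upright, crosswise to the slot. Feel for the depth and do not force the key, and leave the other things in place.

Things in the scene. Friction and masses are not known exactly. Their poses are not given: they have to be found in the camera images.
- key: Steel T-key, loose, 102 mm tall, 0.13 kg, hanging upright by its flange in one of the rack's two slots. Origin at the centre of its underside, z up. T-head 34 mm along x, 9 along y, 7 high; shank 9 mm across up to z = 58; flange 46 mm across, z = 58 to 62; neck 12 mm across up to z = 78; bar handle above, parallel to the T-head. In the rack its underside is 8 mm above the table.
- handle (a point): Centre of the key's dark bar handle, on the key's axis, 90 mm above its underside. The bar is 50 mm along the key's x, 12 mm along its y and 24 mm high (z = 78 to 102 of the key).
- lock: Square aluminium housing, 64 mm wide, 81 mm high, fixed to the table, standing up through the middle of a film reel 178 mm across whose top is 60 mm above the table. Origin at the centre of its underside, on the table; its x axis runs along the slot in its top face. More than 30 N between key and lock damages the lock.
- slot (a point): Centre of the slot's mouth, in the lock's top face, 81 mm above the table. The slot is 37 mm along the lock's x and 12 mm wide, so the T-head passes with 1.5 mm to spare all round. The slot goes on down as a shaft to the lands inside; the head cannot turn until it is below these.
- spring (a point): A fixed point on the lock's axis, 43 mm above its origin. About here, up to 10 mm higher or lower (different every time, not measured), the head's underside first meets a spring plunger. It pushes back with 3 N, growing 1.1 N per mm to a hard stop at 8 mm (12 N). Only in the last 2 mm is the head free to turn: best press to the stop, 13 to 18 N.
- catch (a point): A fixed point on the lock's axis, 40 mm above its origin. Turned 90 degrees either way below the lands and let go, the head is lifted 5 mm by the spring into a catch crosswise to the slot, with a few degrees of play. The key's underside then stands within 10 mm above or below this point, as high or low as the spring was met, 3 mm below its first touch.
- rack: Grey key rack, fixed, 64 mm along x, 150 mm along y, 66 mm high, origin at the centre of its underside; two slots 40 by 14 mm along y, at y = -38 and +38 mm.
- pin: Bystander: a shorter pin, 84 mm tall, with a round knob 30 mm across in place of the bar and without a T-head, hanging in the other slot of the rack. Leave it there. Origin at the centre of its underside.
- loupe: Bystander: black magnifier 40 mm across, 38 mm high, standing loose between rack and reel. Origin at the centre of its underside.
- core: Bystander: yellow film core, a ring 50 mm across, 16 mm high, lying loose between rack and reel. Origin at the centre of its underside.
Mind the look-alikes: they are no part of the job. Leave any red look-alike of the key alone.

How it is judged (in metres and radians):
On the way:
1. the T-head is passed down into the slot, lengthwise to it (z of key in the frame of lock below 0.058 m and horizontal distance between key and slot below 0.005 m and angle between the x axis of key and the x axis of lock, either way round below 0.3 rad), for 0.1 s.
At the end, for the whole second after the job is handed in: The key stands in the lock, its underside 26 to 54 mm above the lock's origin and within 5 mm of the slot's centre, its handle crosswise to the slot within 0.2 rad (11 degrees), upright within 0.15 rad, at rest and released (z of key in the frame of lock between 0.026 and 0.054 m and horizontal distance between key and slot below 0.005 m and angle between the x axis of key and the y axis of lock, either way round below 0.2 rad and angle between key's own z axis and vertical below 0.15 rad and linear speed of key below 0.02 m/s); the robot touches nothing.
It fails at once if the key is forced: more than 30 N between key and lock (contact force between key and lock above 30 N).
It fails at once if the pin, loupe or core is moved by more than 30 mm (distance of any of pin, loupe, core from where it was at the start of the episode above 0.03 m).
It also fails if it takes over 54 s, if anything falls off the work surface, if the arm or the gripper's body presses on something with over 40 N, if the wrist force passes 120 N, or if a joint passes its speed limit or range.

### The arm

A 6-joint arm with a two-finger parallel gripper is mounted at the origin on the work surface. World frame = base frame: x ahead of the robot, y to its left, z up, the work surface at z = 0. Lengths are in m, angles in degrees, forces in N, time in s.
With the tool pointing down it reaches from about 0.325 to 0.75 m from the base axis. Payload 7.6 kg.
Tool frame: the origin (TCP) lies at the very end of the fingers, on their centre line; the grasp point (between the pads) lies 19 mm behind it; z points along the fingers, y is the line along which they close (so a half turn about z gives the same grasp; the last joint's range is limited). The gripper opens to 85 mm and grips with 20 to 120 N. Pads are 22 mm wide; open, the fingers measure 114 mm over their backs; the gripper's body (76 mm by 85 mm) begins 54 mm behind the grasp point. The pads swing forward as they close: fully open they stand 13 mm farther back than shut.
Start: joints at [-80.231, 2.991, 80.254, -0, 96.75, -4.028], TCP at [0.125, -0.51, 0.231] pointing down, gripper open.
Joint ranges: [-166.34, 166.34], [-52.06, 124.39], [6.96, 135.62], [-60.46, 240.46], [14.63, 156.25], [-167.68, 167.68]. Speed limits (degrees/s): [147.25, 147.25, 172.46, 180, 180, 180].

### API

Orientations are given as [roll, pitch, yaw] about the fixed x, y, z axes, in that order (R = Rz(yaw) Ry(pitch) Rx(roll)).
In Python, from cell import bot gives the robot as it stands.
- The arm moves only by the shell command python3 -m crank 'ROWS'. ROWS is a JSON object of lists of equal length, an entry for each row: "hand": the closure, from 0 (fully open) to 1 (shut); "offset": the shift along the tool's x, y, z in units of 80 cm (1.0 is 80 cm), a list of three; "twist": the turn, a rotation vector about the tool's x, y, z in units of pi/2 rad (1.0 is pi/2 rad), a list of three. In form: {"hand": [hand, ...], "offset": [[tx, ty, tz], ...], "twist": [[ax, ay, az], ...]}. A call has exactly 10 rows; each row is the pose to reach, as a shift and turn from the pose commanded when the call began, along the tool's axes at that moment; what a row does not reach only later rows make up. A row lasts 1/10 s, in which the tool goes at most 50 mm and 8.59 degrees, less where a joint would pass 70% of its speed; a pose out of reach is approached as far as the arm can. A call with a number of a shift or a turn outside -1 to 1 is refused whole. A call with a gripper value outside its range is refused whole. The fingers move at their own pace and stop on an object; the grip force is fixed at half the most. Time passes only in rows, so rows that repeat a pose let the fingers close, or fill a call up. It gives the time, the measured TCP pose, the force, the opening and the grip force at its end, in the units of the state.
- bot.get_obs(): the state, without advancing time (a new reading comes with each control period).
- bot.read_camera(name): name is "side" or "top" or "wrist"; returns a dict with "pixels" (420x560x3 uint8, red, green, blue), "vfov" (degrees; the focal length in pixels is half the picture's height over the tangent of half this angle, whatever the lens; pixels are square), "cx", "cy" (the principal point, pixels), "dist_coeffs" ([k1, k2, p1, p2, k3] as OpenCV has them; the pictures are not rectified), "cam_to_world" (4x4, takes a point from camera to world coordinates); the wrist camera has in their place "tool_from_camera" (4x4, takes a point from camera to tool coordinates, whose origin is the TCP and whose axes are the flange's). Camera axes: x right, y up, looking along -z (the intrinsics and any distortion apply to the point x, -y, -z); pixel columns grow to the right and rows downward; lengths in m; the calibration is good to about 2 mm. A picture is of the moment at which its call begins: read the wrist's pose just before it. There is no depth.
- bot.job_done(): hands the job in; it is judged then, once.
The state is a dict: "time_s": time; "joint_positions": joint angles; "joint_vel": joint speeds; "tau": joint torques, N m; "ee_pos": TCP position; "tool_rot": TCP orientation; "contact_force": force on the tool from outside, world axes, zero at the start; "ft_torque": the same for the moment, N m; "opening": finger opening in m; "finger_force": force on a finger pad.
Only numpy, scipy, OpenCV 4.12 (cv2) and the standard library are available. Lean on these libraries where they do the work, as an engineer would, in place of code of your own. Each camera call takes 0.05 s, during which the arm holds its last target. There are 200 camera calls.

## Working session

There is one attempt and no reset: what is moved stays moved. The work goes in short steps, Python scripts to look and compute and a shell command to move; the robot and the scene stay as the last step left them, time stands still between calls to the robot, and variables do not carry over. Pictures are saved under pics/ and viewed, at most 10 in all, crops included, and the job is handed in when it is done.

```bash
mkdir -p pics; ls; cat > h.py <<'E'
import numpy as np, cv2
from cell import bot
from scipy.spatial.transform import Rotation as R
def K(c):
    h=c["pixels"].shape[0]; f=h/2/np.tan(np.radians(c["vfov"])/2)
    return np.array([[f,0,c["cx"]],[0,f,c["cy"]],[0,0,1.]])
def T_tool(o):
    T=np.eye(4); T[:3,:3]=R.from_euler('xyz',o["tool_rot"],degrees=True).as_matrix(); T[:3,3]=o["ee_pos"]; return T
def shot(name,fn=None):
    o=bot.get_obs(); c=bot.read_camera(name)
    T=np.array(c["cam_to_world"]) if name!="wrist" else T_tool(o)@np.array(c["tool_from_camera"])
    if fn: cv2.imwrite("pics/"+fn+".png",c["pixels"][:,:,::-1])
    np.savez("pics/%s.npz"%(fn or name),K=K(c),d=np.array(c["dist_coeffs"],float),T=T,px=c["pixels"])
    return c
def load(fn): return np.load("pics/%s.npz"%fn)
def pix2z(s,uv,z):
    p=cv2.undistortPoints(np.array([[uv]],float),s["K"],s["d"])[0,0]
    d=s["T"][:3,:3]@np.array([p[0],-p[1],-1]); o=s["T"][:3,3]
    return o+d*(z-o[2])/d[2]
def proj(s,P):
    q=np.linalg.inv(s["T"])@np.append(P,1); 
    return cv2.projectPoints(np.array([[q[0],-q[1],-q[2]]]),np.zeros(3),np.zeros(3),s["K"],s["d"])[0][0,0]
E
python3 - <<'E'
from h import *
print(bot.get_obs())
shot("top","top0");c=shot("side","side0")
a=cv2.imread("pics/top0.png");b=cv2.imread("pics/side0.png")
cv2.imwrite("pics/both.png",cv2.resize(np.vstack([a,b]),None,fx=0.71,fy=0.71))
for n in("top0","side0"): print(load(n)["T"].round(3),load(n)["K"][0,0],load(n)["d"])
E
```

```text
pics
{'time_s': 0.0, 'joint_positions': array([-8.02299628e+01,  3.02736343e+00,  8.03121177e+01, -5.27015766e-04,
        9.67472715e+01, -4.03029760e+00]), 'joint_vel': array([ 0.08250121, -0.00724185, -0.04328118, -0.00921893,  0.13302691,
       -0.09538869]), 'tau': array([ 6.69358706e-04, -3.81670117e+01, -3.60186052e+01, -7.05684761e-05,
        6.18354170e-03, -9.37278628e-06]), 'ee_pos': array([ 0.12518309, -0.50956434,  0.23047903]), 'tool_rot': array([-1.79913425e+02, -5.57514855e-03,  1.38002690e+01]), 'contact_force': array([ 0.68206213, -0.10622657, -0.07963537]), 'ft_torque': array([-0.01261799,  0.06845985, -0.00826087]), 'finger_force': 0.0, 'opening': 0.0854941530432141}
[[-0.021  0.985 -0.173  0.364]
 [-1.    -0.023 -0.011  0.025]
 [-0.015  0.173  0.985  0.997]
 [ 0.     0.     0.     1.   ]] 470.2166792514432 [-0.13932055  0.          0.          0.          0.        ]
[[ 0.753  0.493 -0.436  0.262]
 [-0.658  0.583 -0.477 -0.298]
 [ 0.019  0.646  0.763  0.593]
 [ 0.     0.     0.     1.   ]] 388.78420646229415 [0.02528545 0.         0.         0.         0.        ]
```

View pics/top0.png

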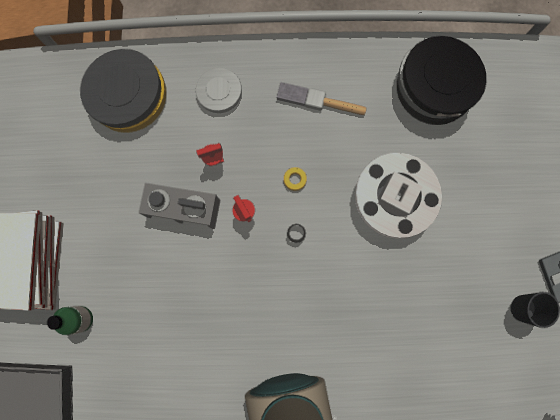

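View pics/side0.png

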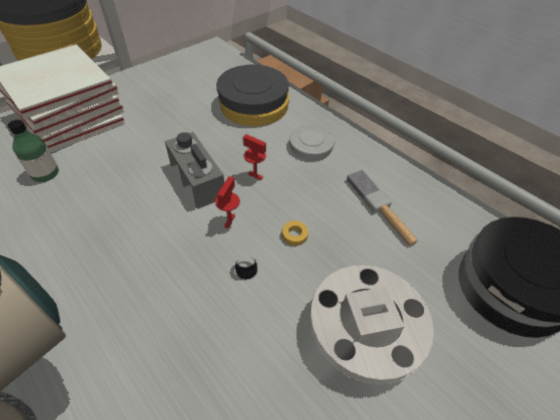

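```bash
python3 - <<'E'
from h import *
a=cv2.imread("pics/top0.png");b=cv2.imread("pics/side0.png")
f=lambda i,x,y,w,h:cv2.resize(i[y:y+h,x:x+w],(400,300),interpolation=cv2.INTER_CUBIC)
cv2.imwrite("pics/crop.png",np.vstack([np.hstack([f(a,135,165,100,75),f(a,360,155,80,60)]),np.hstack([f(b,150,120,100,75),f(b,330,280,80,60)])]))
E
```

```text
(no output)
```

View pics/crop.png

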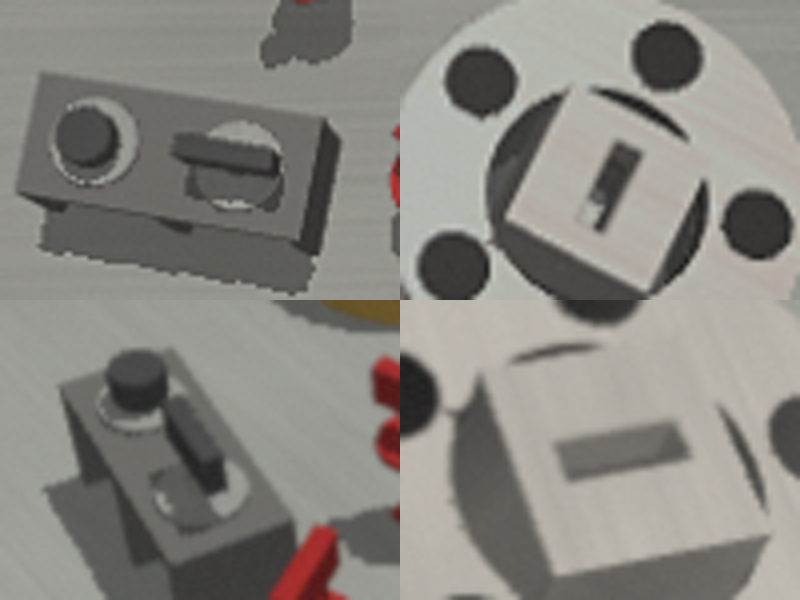

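```bash
python3 - <<'E'
from h import *
t=load("top0");s=load("side0")
tp=lambda x,y,S,x0,y0:(x0+x/S,y0+y/S)
C=lambda n,x,y:{'tr':(t,(135+x/4,165+y/4)),'tl':(t,(360+(x-400)/5,155+y/5)),'sr':(s,(150+x/4,120+(y-300)/4)),'sl':(s,(330+(x-400)/5,280+(y-300)/5))}[n]
def g(n,pts,z):
    P=np.array([pix2z(*C(n,*p),z) for p in pts]); print(n,P.mean(0).round(4),"ends",P[:,:2].round(4).tolist())
g('tr',[(174,146),(276,161)],.110)
g('sr',[(176,400),(210,465)],.110)
g('tr',[(40,72),(325,120),(300,240),(17,191)],.066)
g('tl',[(622,142),(643,152),(600,232),(578,220)],.081)
g('tl',[(572,88),(706,178),(650,292),(507,220)],.081)
g('sl',[(555,442),(682,420),(692,458),(570,482)],.081)
g('sl',[(482,375),(703,335),(770,535),(553,577)],.081)
E
```

```text
tr [0.5269 0.2088 0.11  ] ends [[0.5312, 0.2338], [0.5227, 0.1838]]
sr [0.5253 0.2019 0.11  ] ends [[0.532, 0.2257], [0.5186, 0.1781]]
tr [0.5348 0.2467 0.066 ] ends [[0.58, 0.3153], [0.551, 0.1668], [0.49, 0.1793], [0.5182, 0.3254]]
tl [ 0.5447 -0.2067  0.081 ] ends [[0.5628, -0.2125], [0.5585, -0.2208], [0.5263, -0.2011], [0.5314, -0.1925]]
tl [ 0.5416 -0.2057  0.081 ] ends [[0.5854, -0.1936], [0.5473, -0.2457], [0.5017, -0.2196], [0.532, -0.1639]]
sl [ 0.5443 -0.2095  0.081 ] ends [[0.531, -0.1949], [0.5643, -0.2142], [0.557, -0.2234], [0.5249, -0.2056]]
sl [ 0.5443 -0.2101  0.081 ] ends [[0.531, -0.167], [0.5912, -0.2009], [0.555, -0.2517], [0.5, -0.2206]]
```

```bash
cat >> h.py <<'E'
def go(x,y,z,yaw):
    "offset/twist rows from the measured pose to a tool-down pose"
    o=bot.get_obs(); T=T_tool(o); G=R.from_euler('xyz',[180,0,yaw],degrees=True)
    print("t",round(o["time_s"],2),"at",np.round(o["ee_pos"],4),np.round(o["tool_rot"],2),"F",np.round(o["contact_force"],1),"open",round(o["opening"],4))
    print("offset",(T[:3,:3].T@(np.array([x,y,z])-T[:3,3])/.8).round(4),"twist",((R.from_matrix(T[:3,:3]).inv()*G).as_rotvec()/(np.pi/2)).round(4))
E
python3 -c "
from h import *
go(.45,-.15,.23,50)"
```

```text
t 0.1 at [ 0.1252 -0.5096  0.2306] [-1.7992e+02 -1.0000e-02  1.3800e+01] F [-0.1 -0.2 -0.5] open 0.0856
offset [ 0.5015 -0.3397  0.0013] twist [-8.000e-04 -3.000e-04 -4.023e-01]
```

```bash
python3 -m crank '{"hand":[0,0,0,0,0,0,0,0,0,0],"offset":[[0.05,-0.034,0],[0.1,-0.068,0],[0.15,-0.102,0],[0.2,-0.136,0],[0.25,-0.17,0],[0.3,-0.204,0],[0.35,-0.238,0],[0.4,-0.272,0],[0.45,-0.306,0],[0.5,-0.34,0]],"twist":[[0,0,-0.04],[0,0,-0.08],[0,0,-0.12],[0,0,-0.16],[0,0,-0.2],[0,0,-0.24],[0,0,-0.28],[0,0,-0.32],[0,0,-0.36],[0,0,-0.4]]}'
python3 -c "
from h import *
shot('wrist','w0')
go(.527,.208,.19,79.5)"
```

```text
time_s: 1.1
ee_pos: [0.4497, -0.1485, 0.2311]
tool_rot: [-180.0, 0.0, 49.9]
contact_force: [0.2, -0.8, 0.0]
opening: 0.0857
finger_force: 0.0
t 1.15 at [ 0.4529 -0.1435  0.2307] [-179.94   -0.19   50.45] F [ 0.5  4.7 -0.4] open 0.0855
offset [ 0.3976 -0.2083  0.0524] twist [-1.000e-04 -2.200e-03 -3.227e-01]
```

View pics/w0.png

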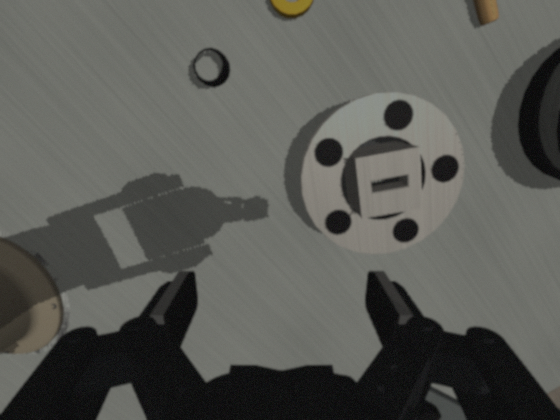

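```bash
python3 -m crank '{"hand":[0,0,0,0,0,0,0,0,0,0],"offset":[[0.05,-0.026,0.005],[0.1,-0.052,0.01],[0.15,-0.078,0.015],[0.2,-0.104,0.025],[0.25,-0.13,0.03],[0.3,-0.157,0.035],[0.35,-0.183,0.045],[0.4,-0.209,0.05],[0.403,-0.21,0.05],[0.403,-0.21,0.05]],"twist":[[0,0,-0.04],[0,0,-0.08],[0,0,-0.12],[0,0,-0.16],[0,0,-0.2],[0,0,-0.24],[0,0,-0.28],[0,0,-0.32],[0,0,-0.328],[0,0,-0.328]]}'
python3 -c "
from h import *
shot('wrist','w1')
go(.527,.208,.08,79.5)"
```

```text
time_s: 2.15
ee_pos: [0.5283, 0.205, 0.1903]
tool_rot: [-179.9, 0.1, 79.4]
contact_force: [-0.1, -0.9, 0.1]
opening: 0.0852
finger_force: 0.0
t 2.2 at [0.5284 0.2041 0.1908] [-1.7996e+02  5.0000e-02  7.9310e+01] F [-0.   0.9 -0.1] open 0.0855
offset [ 0.0046 -0.0026  0.1385] twist [-0.0005  0.0006 -0.0021]
```

View pics/w1.png

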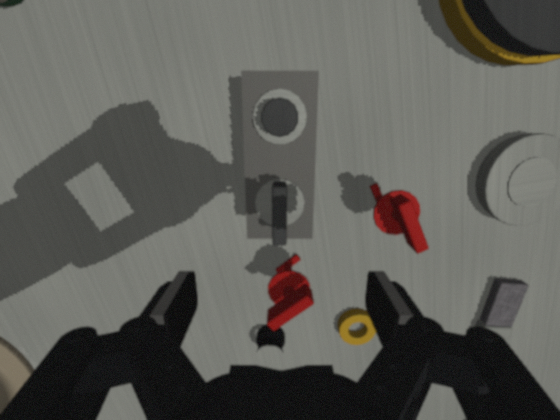

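```bash
python3 - <<'E'
from h import *
s=load("w1")
for k in ((.527,.208),):
  for yaw in (79.5,):
    for u,v,z in [(25,6,.11),(25,-6,.11),(-25,6,.11),(-25,-6,.11),(-25,6,.086),(-25,-6,.086),(25,0,.086)]:
      a=np.radians(yaw);P=[k[0]+(u*np.cos(a)-v*np.sin(a))/1e3,k[1]+(u*np.sin(a)+v*np.cos(a))/1e3,z]
      print(u,v,z,proj(s,P).round(1))
c=s["px"][150:260,215:345][:,:,::-1]
c=np.clip(c.astype(int)*2,0,255).astype(np.uint8)
cv2.imwrite("pics/w1c.png",cv2.resize(c,None,fx=5,fy=5,interpolation=cv2.INTER_CUBIC))
E
```

```text
25 6 0.11 [270.2 189.4]
25 -6 0.11 [285.8 189.4]
-25 6 0.11 [271.  248.5]
-25 -6 0.11 [285.5 248.5]
-25 6 0.086 [271.9 237.1]
-25 -6 0.086 [285.2 237.1]
25 0 0.086 [278.4 182.6]
```

View pics/w1c.png

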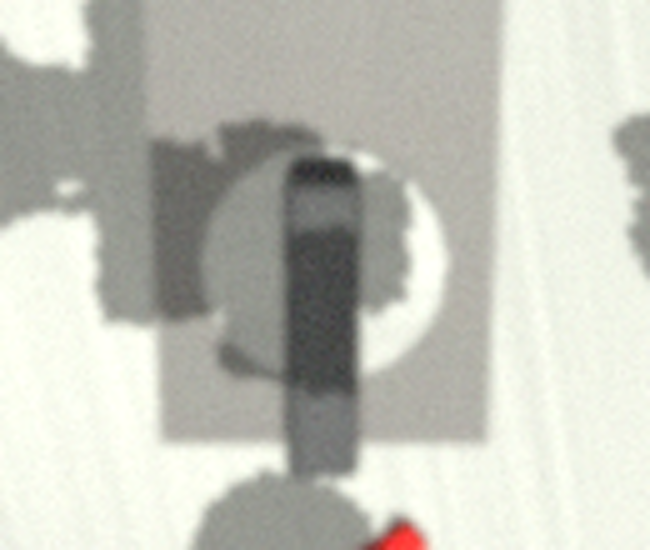

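```bash
python3 -m crank '{"hand":[0.3,0.3,0.3,0.3,0.3,0.3,0.3,0.3,0.3,0.3],"offset":[[0.0076,-0.0016,0.01],[0.0076,-0.0016,0.03],[0.0076,-0.0016,0.05],[0.0076,-0.0016,0.07],[0.0076,-0.0016,0.09],[0.0076,-0.0016,0.11],[0.0076,-0.0016,0.125],[0.0076,-0.0016,0.132],[0.0076,-0.0016,0.136],[0.0076,-0.0016,0.136]],"twist":[[0,0,0],[0,0,0],[0,0,0],[0,0,0],[0,0,0],[0,0,0],[0,0,0],[0,0,0],[0,0,0],[0,0,0]]}'
python3 -m crank '{"hand":[0.5,0.7,0.9,1,1,1,1,1,1,1],"offset":[[0,0,0],[0,0,0],[0,0,0],[0,0,0],[0,0,0],[0,0,0],[0,0,0],[0,0,0],[0,0,0],[0,0,0]],"twist":[[0,0,0],[0,0,0],[0,0,0],[0,0,0],[0,0,0],[0,0,0],[0,0,0],[0,0,0],[0,0,0],[0,0,0]]}'
```

```text
time_s: 3.2
ee_pos: [0.5286, 0.2104, 0.0826]
tool_rot: [180.0, -0.0, 79.3]
contact_force: [1.2, -1.2, 0.2]
opening: 0.06
finger_force: 0.0
time_s: 4.2
ee_pos: [0.5288, 0.2107, 0.083]
tool_rot: [179.9, -0.0, 79.3]
contact_force: [0.0, -0.3, 5.4]
opening: 0.0108
finger_force: 59.5
```

```bash
python3 -m crank '{"hand":[1,1,1,1,1,1,1,1,1,1],"offset":[[0,0,-0.01],[0,0,-0.03],[0,0,-0.05],[0,0,-0.07],[0,0,-0.09],[0,0,-0.11],[0,0,-0.13],[0,0,-0.14],[0,0,-0.15],[0,0,-0.15]],"twist":[[0,0,0],[0,0,0],[0,0,0],[0,0,0],[0,0,0],[0,0,0],[0,0,0],[0,0,0],[0,0,0],[0,0,0]]}'
python3 -c "
from h import *
go(.5445,-.2085,.203,149.5)"
```

```text
time_s: 5.2
ee_pos: [0.5287, 0.2106, 0.2031]
tool_rot: [180.0, -0.0, 79.3]
contact_force: [-0.8, 0.0, -1.0]
opening: 0.0112
finger_force: 58.7
t 5.2 at [0.5287 0.2106 0.2031] [ 1.7995e+02 -2.0000e-02  7.9320e+01] F [-0.8  0.  -1. ] open 0.0112
offset [-5.112e-01  1.166e-01  1.000e-04] twist [ 6.000e-04  1.000e-04 -7.798e-01]
```

```bash
python3 -m crank '{"hand":[1,1,1,1,1,1,1,1,1,1],"offset":[[-0.02,0.0046,0],[-0.065,0.0148,0],[-0.12,0.0274,0],[-0.18,0.0411,0],[-0.24,0.0547,0],[-0.3,0.0684,0],[-0.36,0.0821,0],[-0.42,0.0958,0],[-0.465,0.106,0],[-0.5,0.114,0]],"twist":[[0,0,-0.04],[0,0,-0.12],[0,0,-0.2],[0,0,-0.28],[0,0,-0.37],[0,0,-0.46],[0,0,-0.55],[0,0,-0.64],[0,0,-0.71],[0,0,-0.76]]}'
python3 -c "
from h import *
go(.5445,-.2085,.203,149.5)"
```

```text
time_s: 6.2
ee_pos: [0.543, -0.2027, 0.2012]
tool_rot: [-179.9, -0.1, 147.8]
contact_force: [0.2, 1.1, -0.8]
opening: 0.0108
finger_force: 58.7
t 6.2 at [ 0.543  -0.2027  0.2012] [-1.7994e+02 -9.0000e-02  1.4784e+02] F [ 0.2  1.1 -0.8] open 0.0108
offset [-0.0054 -0.0052 -0.0023] twist [-0.0007 -0.001  -0.0185]
```

```bash
python3 -m crank '{"hand":[1,1,1,1,1,1,1,1,1,1],"offset":[[-0.003,-0.004,0],[-0.0064,-0.0094,0.003],[-0.0064,-0.0094,0.01],[-0.0064,-0.0094,0.02],[-0.0064,-0.0094,0.03],[-0.0064,-0.0094,0.037],[-0.0064,-0.0094,0.041],[-0.0064,-0.0094,0.041],[-0.0064,-0.0094,0.041],[-0.0064,-0.0094,0.041]],"twist":[[0,0,-0.01],[0,0,-0.02],[0,0,-0.02],[0,0,-0.02],[0,0,-0.02],[0,0,-0.02],[0,0,-0.02],[0,0,-0.02],[0,0,-0.02],[0,0,-0.02]]}'
python3 - <<'E'
from h import *
go(.5445,-.2085,.170,149.5)
shot('wrist','w2');shot('side','s2')
w=load('w2')['px'];s=load('s2')['px']
f=lambda i,x,y,w,h:cv2.resize(i[y:y+h,x:x+w],(800,300*2*h//(w*3//2) if 0 else int(800*h/w)),interpolation=cv2.INTER_CUBIC)
cv2.imwrite('pics/c2.png',np.vstack([f(w,180,180,200,75),f(s,300,240,160,60)])[:,:,::-1])
E
```

```text
time_s: 7.2
ee_pos: [0.5445, -0.2086, 0.1702]
tool_rot: [180.0, 0.1, 149.5]
contact_force: [-0.8, -0.8, -1.3]
opening: 0.0113
finger_force: 58.7
t 7.2 at [ 0.5445 -0.2086  0.1702] [1.8000e+02 5.0000e-02 1.4951e+02] F [-0.8 -0.8 -1.3] open 0.0113
offset [0.     0.0001 0.0002] twist [0.     0.0006 0.0001]
```

View pics/c2.png

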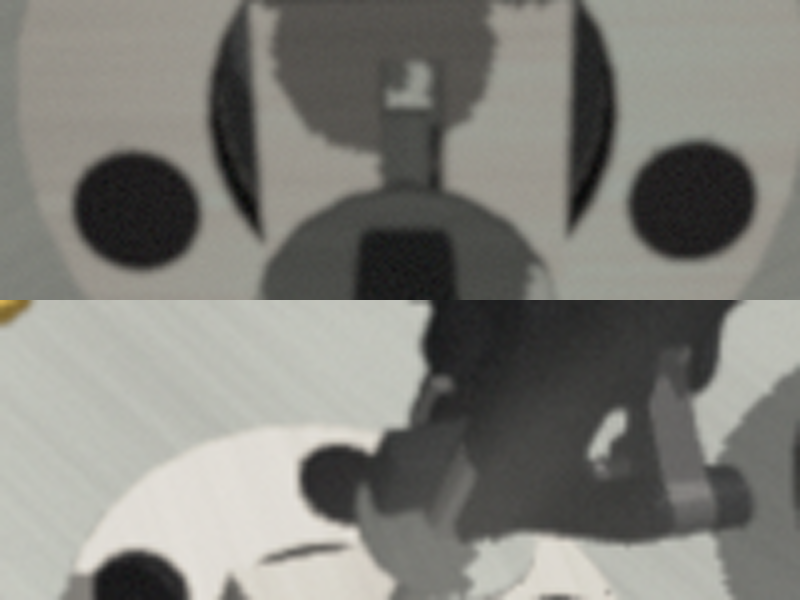

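```bash
python3 - <<'E'
from h import *
s=load("w2"); o=np.array([.5445,-.2086,.1702]); a=np.radians(149.5)
X=np.array([np.cos(a),np.sin(a)]);Y=np.array([np.sin(a),-np.cos(a)])
def m(x,y,z,l):
    p=pix2z(s,(180+x/4,180+y/4),z)[:2]-o[:2]; print(l,"toolx %.2f tooly %.2f mm"%(p@X*1e3,p@Y*1e3))
u=.0952
m(407,188,u+.062,"flange far edge (23)")
m(262,280,u+.062,"flange left");m(552,270,u+.062,"flange right")
for y in(232,):
  m(362,y,u+.102,"bar far L (25,-6)");m(452,y,u+.102,"bar far R");m(362,y,u+.078,"bar far L low");m(452,y,u+.078,"bar far R low")
m(357,298,u+.102,"bar L");m(456,298,u+.102,"bar R")
m(384,62,.081,"slot far L");m(436,62,.081,"slot far R")
m(384,180,.081,"slot L");m(442,180,.081,"slot R")
m(248,0,.081,"lock L0");m(262,238,.081,"lock L1");m(575,0,.081,"lock R0");m(568,235,.081,"lock R1")
E
```

```text
flange far edge (23) toolx 21.66 tooly 1.18 mm
flange left toolx 7.45 tooly -19.68 mm
flange right toolx 9.07 tooly 22.02 mm
bar far L (25,-6) toolx 32.03 tooly -3.68 mm
bar far R toolx 32.04 tooly 5.80 mm
bar far L low toolx 21.79 tooly -4.59 mm
bar far R low toolx 21.81 tooly 6.86 mm
bar L toolx 24.34 tooly -4.30 mm
bar R toolx 24.35 tooly 6.34 mm
slot far L toolx 19.60 tooly -3.26 mm
slot far R toolx 19.61 tooly 7.22 mm
slot L toolx -5.78 tooly -3.37 mm
slot R toolx -5.77 tooly 8.71 mm
lock L0 toolx 32.29 tooly -30.18 mm
lock L1 toolx -18.94 tooly -29.29 mm
lock R0 toolx 32.36 tooly 34.68 mm
lock R1 toolx -18.20 tooly 35.55 mm
```

```bash
python3 -m crank '{"hand":[1,1,1,1,1,1,1,1,1,1],"offset":[[0.0015,0.001,0],[0.0035,0.002,0],[0.0035,0.002,0.004],[0.0035,0.002,0.008],[0.0035,0.002,0.011],[0.0035,0.002,0.012],[0.0035,0.002,0.013],[0.0035,0.002,0.014],[0.0035,0.002,0.015],[0.0035,0.002,0.015]],"twist":[[0,0,-0.005],[0,0,-0.011],[0,0,-0.011],[0,0,-0.011],[0,0,-0.011],[0,0,-0.011],[0,0,-0.011],[0,0,-0.011],[0,0,-0.011],[0,0,-0.011]]}'
python3 -m crank '{"hand":[1,1,1,1,1,1,1,1,1,1],"offset":[[0,0,0.0005],[0,0,0.001],[0,0,0.0015],[0,0,0.002],[0,0,0.0025],[0,0,0.003],[0,0,0.0035],[0,0,0.004],[0,0,0.004],[0,0,0.004]],"twist":[[0,0,0],[0,0,0],[0,0,0],[0,0,0],[0,0,0],[0,0,0],[0,0,0],[0,0,0],[0,0,0],[0,0,0]]}'
```

```text
time_s: 8.3
ee_pos: [0.5426, -0.2057, 0.1576]
tool_rot: [-180.0, -0.0, 150.5]
contact_force: [-0.6, 0.2, -1.1]
opening: 0.0109
finger_force: 58.7
time_s: 9.3
ee_pos: [0.5427, -0.2057, 0.1545]
tool_rot: [-180.0, 0.0, 150.5]
contact_force: [-0.6, -0.3, -0.8]
opening: 0.0111
finger_force: 58.7
```

```bash
python3 -m crank '{"hand":[1,1,1,1,1,1,1,1,1,1],"offset":[[0,0,0.0005],[0,0,0.001],[0,0,0.0015],[0,0,0.002],[0,0,0.0025],[0,0,0.003],[0,0,0.0035],[0,0,0.004],[0,0,0.004],[0,0,0.004]],"twist":[[0,0,0],[0,0,0],[0,0,0],[0,0,0],[0,0,0],[0,0,0],[0,0,0],[0,0,0],[0,0,0],[0,0,0]]}'
```

```text
time_s: 10.3
ee_pos: [0.5427, -0.2057, 0.1513]
tool_rot: [-180.0, 0.0, 150.5]
contact_force: [-0.0, 0.3, -1.1]
opening: 0.0109
finger_force: 58.7
```

```bash
python3 -m crank '{"hand":[1,1,1,1,1,1,1,1,1,1],"offset":[[0,0,0.0015],[0,0,0.003],[0,0,0.0045],[0,0,0.006],[0,0,0.0075],[0,0,0.009],[0,0,0.01],[0,0,0.01],[0,0,0.01],[0,0,0.01]],"twist":[[0,0,0],[0,0,0],[0,0,0],[0,0,0],[0,0,0],[0,0,0],[0,0,0],[0,0,0],[0,0,0],[0,0,0]]}'
python3 -m crank '{"hand":[1,1,1,1,1,1,1,1,1,1],"offset":[[0,0,0.0015],[0,0,0.003],[0,0,0.0045],[0,0,0.006],[0,0,0.0075],[0,0,0.009],[0,0,0.0105],[0,0,0.012],[0,0,0.0125],[0,0,0.0125]],"twist":[[0,0,0],[0,0,0],[0,0,0],[0,0,0],[0,0,0],[0,0,0],[0,0,0],[0,0,0],[0,0,0],[0,0,0]]}'
```

```text
time_s: 11.3
ee_pos: [0.5427, -0.2057, 0.1434]
tool_rot: [-180.0, 0.0, 150.5]
contact_force: [0.8, 0.1, -1.0]
opening: 0.0105
finger_force: 58.7
time_s: 12.3
ee_pos: [0.5426, -0.2057, 0.1332]
tool_rot: [-180.0, -0.0, 150.5]
contact_force: [-0.7, -0.2, -0.8]
opening: 0.0112
finger_force: 58.7
```

```bash
python3 -m crank '{"hand":[1,1,1,1,1,1,1,1,1,1],"offset":[[0,0,0.001],[0,0,0.002],[0,0,0.003],[0,0,0.004],[0,0,0.005],[0,0,0.006],[0,0,0.007],[0,0,0.0075],[0,0,0.0075],[0,0,0.0075]],"twist":[[0,0,0],[0,0,0],[0,0,0],[0,0,0],[0,0,0],[0,0,0],[0,0,0],[0,0,0],[0,0,0],[0,0,0]]}'
```

```text
time_s: 13.3
ee_pos: [0.5427, -0.2057, 0.1274]
tool_rot: [-180.0, 0.0, 150.5]
contact_force: [-0.6, 1.0, -0.6]
opening: 0.0108
finger_force: 58.7
```

```bash
python3 -m crank '{"hand":[1,1,1,1,1,1,1,1,1,1],"offset":[[0,0,0.001],[0,0,0.002],[0,0,0.003],[0,0,0.004],[0,0,0.005],[0,0,0.006],[0,0,0.007],[0,0,0.0075],[0,0,0.0075],[0,0,0.0075]],"twist":[[0,0,0],[0,0,0],[0,0,0],[0,0,0],[0,0,0],[0,0,0],[0,0,0],[0,0,0],[0,0,0],[0,0,0]]}'
```

```text
time_s: 14.3
ee_pos: [0.5427, -0.2057, 0.1213]
tool_rot: [-180.0, 0.0, 150.5]
contact_force: [0.4, 0.0, -0.7]
opening: 0.0112
finger_force: 58.7
```

```bash
python3 -m crank '{"hand":[1,1,1,1,1,1,1,1,1,1],"offset":[[0,0,0.001],[0,0,0.002],[0,0,0.003],[0,0,0.004],[0,0,0.005],[0,0,0.006],[0,0,0.007],[0,0,0.0075],[0,0,0.0075],[0,0,0.0075]],"twist":[[0,0,0],[0,0,0],[0,0,0],[0,0,0],[0,0,0],[0,0,0],[0,0,0],[0,0,0],[0,0,0],[0,0,0]]}'
```

```text
time_s: 15.3
ee_pos: [0.5427, -0.2057, 0.1153]
tool_rot: [-180.0, 0.0, 150.5]
contact_force: [0.2, 0.7, -1.3]
opening: 0.0109
finger_force: 58.7
```

```bash
python3 -m crank '{"hand":[1,1,1,1,1,1,1,1,1,1],"offset":[[0,0,0.001],[0,0,0.002],[0,0,0.003],[0,0,0.004],[0,0,0.005],[0,0,0.006],[0,0,0.007],[0,0,0.0075],[0,0,0.0075],[0,0,0.0075]],"twist":[[0,0,0],[0,0,0],[0,0,0],[0,0,0],[0,0,0],[0,0,0],[0,0,0],[0,0,0],[0,0,0],[0,0,0]]}'
```

```text
time_s: 16.3
ee_pos: [0.5428, -0.2058, 0.1096]
tool_rot: [-180.0, 0.0, 150.5]
contact_force: [-1.0, 0.6, 3.8]
opening: 0.0107
finger_force: 59.3
```

```bash
python3 -m crank '{"hand":[1,1,1,1,1,1,1,1,1,1],"offset":[[0,0,0.001],[0,0,0.002],[0,0,0.003],[0,0,0.004],[0,0,0.005],[0,0,0.006],[0,0,0.0065],[0,0,0.007],[0,0,0.007],[0,0,0.007]],"twist":[[0,0,0],[0,0,0],[0,0,0],[0,0,0],[0,0,0],[0,0,0],[0,0,0],[0,0,0],[0,0,0],[0,0,0]]}'
```

```text
time_s: 17.3
ee_pos: [0.543, -0.2059, 0.1048]
tool_rot: [-180.0, 0.1, 150.5]
contact_force: [-2.6, 1.2, 8.8]
opening: 0.0108
finger_force: 60.2
```

```bash
python3 -m crank '{"hand":[1,1,1,1,1,1,1,1,1,1],"offset":[[0,0,0.0005],[0,0,0.001],[0,0,0.0015],[0,0,0.002],[0,0,0.0025],[0,0,0.003],[0,0,0.003],[0,0,0.003],[0,0,0.003],[0,0,0.003]],"twist":[[0,0,0],[0,0,0],[0,0,0],[0,0,0],[0,0,0],[0,0,0],[0,0,0],[0,0,0],[0,0,0],[0,0,0]]}'
```

```text
time_s: 18.3
ee_pos: [0.5432, -0.206, 0.1036]
tool_rot: [180.0, 0.1, 150.5]
contact_force: [-4.1, 1.8, 14.4]
opening: 0.0111
finger_force: 61.1
```

```bash
python3 -m crank '{"hand":[1,1,1,1,1,1,1,1,1,1],"offset":[[0,0.0002,0],[0,0.0003,0],[-0.0001,0.0005,0],[-0.0001,0.0007,0],[-0.0002,0.0008,0],[-0.0002,0.001,0],[-0.0003,0.0011,0],[-0.0004,0.0013,0],[-0.0005,0.0014,0],[-0.0006,0.0016,0]],"twist":[[0,0,0.05],[0,0,0.1],[0,0,0.15],[0,0,0.2],[0,0,0.25],[0,0,0.3],[0,0,0.35],[0,0,0.4],[0,0,0.45],[0,0,0.5]]}'; python3 -c "
from h import *
print(bot.get_obs()['ft_torque'])"
```

```text
time_s: 19.3
ee_pos: [0.5451, -0.2056, 0.1037]
tool_rot: [179.8, 0.2, 105.3]
contact_force: [-0.6, -0.7, 11.6]
opening: 0.0109
finger_force: 60.6
[-0.13518442  0.05844798  0.07651799]
```

```bash
python3 -m crank '{"hand":[1,1,1,1,1,1,1,1,1,1],"offset":[[0,0.0002,0.0004],[0,0.0003,0.0006],[-0.0001,0.0005,0.0006],[-0.0001,0.0007,0.0006],[-0.0002,0.0008,0.0006],[-0.0002,0.001,0.0006],[-0.0003,0.0011,0.0006],[-0.0004,0.0013,0.0006],[-0.0005,0.0014,0.0006],[-0.0006,0.0016,0.0006]],"twist":[[0,0,0.05],[0,0,0.1],[0,0,0.15],[0,0,0.2],[0,0,0.25],[0,0,0.3],[0,0,0.35],[0,0,0.4],[0,0,0.45],[0,0,0.5]]}'; python3 -c "
from h import *
print(bot.get_obs()['ft_torque'])"
```

```text
time_s: 20.3
ee_pos: [0.5467, -0.2059, 0.1036]
tool_rot: [179.6, -0.0, 60.3]
contact_force: [-0.6, -0.1, 13.3]
opening: 0.0109
finger_force: 60.8
[-0.16613303  0.12048286  0.0240675 ]
```

```bash
python3 -m crank '{"hand":[1,1,1,1,1,1,1,1,1,1],"offset":[[0,0,-0.0007],[0,0,-0.0014],[0,0,-0.0021],[0,0,-0.0028],[0,0,-0.0035],[0,0,-0.0042],[0,0,-0.0049],[0,0,-0.0056],[0,0,-0.0063],[0,0,-0.0063]],"twist":[[0,0,0],[0,0,0],[0,0,0],[0,0,0],[0,0,0],[0,0,0],[0,0,0],[0,0,0],[0,0,0],[0,0,0]]}'; python3 -c "
from h import *
print(bot.get_obs()['ft_torque'])"
```

```text
time_s: 21.3
ee_pos: [0.5459, -0.2055, 0.1069]
tool_rot: [179.8, -0.0, 60.5]
contact_force: [2.6, -2.3, 7.1]
opening: 0.011
finger_force: 60.0
[-0.51721587 -0.75349808 -0.03928681]
```

```bash
python3 -m crank '{"hand":[1,1,1,1,1,1,1,1,1,1],"offset":[[0,0,-0.0005],[0,0,-0.001],[0,0,-0.0015],[0,0,-0.002],[0,0,-0.002],[0,0,-0.002],[0,0,-0.002],[0,0,-0.002],[0,0,-0.002],[0,0,-0.002]],"twist":[[0,0,0],[0,0,0],[0,0,0],[0,0,0],[0,0,0],[0,0,0],[0,0,0],[0,0,0],[0,0,0],[0,0,0]]}'; python3 -c "
from h import *
print(bot.get_obs()['ft_torque'])"
```

```text
time_s: 22.3
ee_pos: [0.5457, -0.2053, 0.1081]
tool_rot: [179.9, -0.0, 60.5]
contact_force: [2.6, -2.2, 5.9]
opening: 0.0107
finger_force: 59.8
[-0.46906918 -0.6889637  -0.01432055]
```

```bash
python3 -m crank '{"hand":[0.9,0.8,0.7,0.6,0.5,0.4,0.3,0.3,0.3,0.3],"offset":[[0,0,0],[0,0,0],[0,0,0],[0,0,0],[0,0,0],[0,0,0],[0,0,0],[0,0,0],[0,0,0],[0,0,0]],"twist":[[0,0,0],[0,0,0],[0,0,0],[0,0,0],[0,0,0],[0,0,0],[0,0,0],[0,0,0],[0,0,0],[0,0,0]]}'
python3 -m crank '{"hand":[0.3,0.3,0.3,0.3,0.3,0.3,0.3,0.3,0.3,0.3],"offset":[[0,0,-0.01],[0,0,-0.03],[0,0,-0.05],[0,0,-0.08],[0,0,-0.11],[0,0,-0.14],[-0.03,0,-0.15],[-0.06,0,-0.15],[-0.08,0,-0.15],[-0.08,0,-0.15]],"twist":[[0,0,0],[0,0,0],[0,0,0],[0,0,0],[0,0,0],[0,0,0],[0,0,0],[0,0,0],[0,0,0],[0,0,0]]}'
python3 - <<'E'
from h import *
shot('wrist','w3');shot('side','s3');shot('top','t3')
w=load('w3')['px'];s=load('s3')['px'];t=load('t3')['px']
cv2.imwrite('pics/c3.png',np.vstack([np.hstack([cv2.resize(w,(400,300)),cv2.resize(t[140:245,330:470],(400,300))]),np.hstack([cv2.resize(s[210:360,280:480],(400,300)),cv2.resize(s,(400,300))])])[:,:,::-1])
E
```

```text
time_s: 23.3
ee_pos: [0.5451, -0.2049, 0.1075]
tool_rot: [180.0, 0.0, 60.5]
contact_force: [-0.6, 0.2, 0.0]
opening: 0.0597
finger_force: 0.0
time_s: 24.3
ee_pos: [0.5127, -0.2621, 0.2276]
tool_rot: [180.0, 0.0, 60.4]
contact_force: [0.0, -0.3, -0.3]
opening: 0.0601
finger_force: 0.0
```

View pics/c3.png

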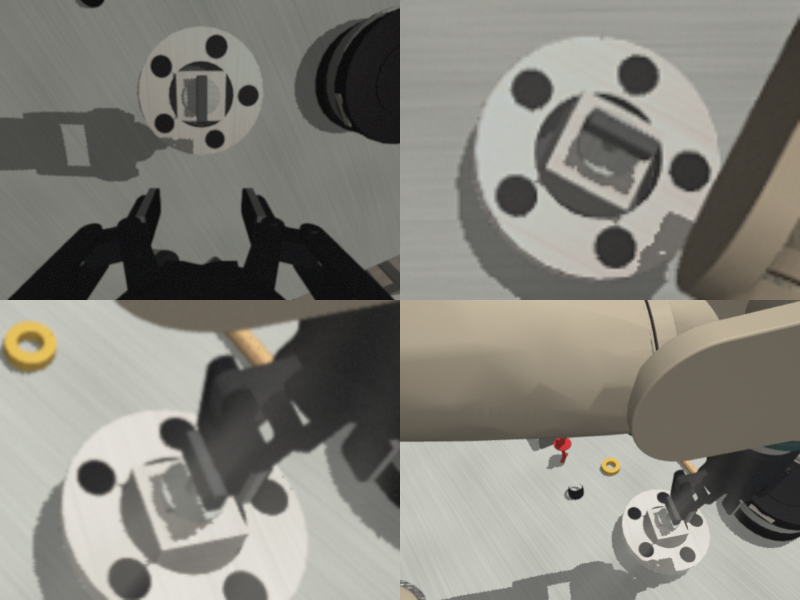

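```bash
python3 - <<'E'
from h import *
w=load('w3')['px'];t=load('t3')['px']
cv2.imwrite('pics/c4.png',np.hstack([cv2.resize(w[85:185,232:332],(400,400),interpolation=2),cv2.resize(t[160:230,365:435],(400,400),interpolation=2)])[:,:,::-1])
for n,sc,ox,oy in(('w3',4,232,85),('t3',400/70,365,160)):
  s=load(n); f=lambda P:((proj(s,P)-[ox,oy])*sc).round(0)
  a=np.radians(60.5);X=np.array([np.cos(a),np.sin(a),0])
  c=np.array([.5445,-.207,0])
  for l,z,u in(('bar+',.137,.025),('bar-',.137,-.025),('flange c',.097,0),('lock c',.081,0)): print(n,l,f(c+X*u+[0,0,z]))
E
```

```text
w3 bar+ [196.  86.]
w3 bar- [197. 352.]
w3 flange c [196. 209.]
w3 lock c [196. 204.]
t3 bar+ [186. 116.]
t3 bar- [321. 187.]
t3 flange c [224. 176.]
t3 lock c [213. 185.]
```

View pics/c4.png

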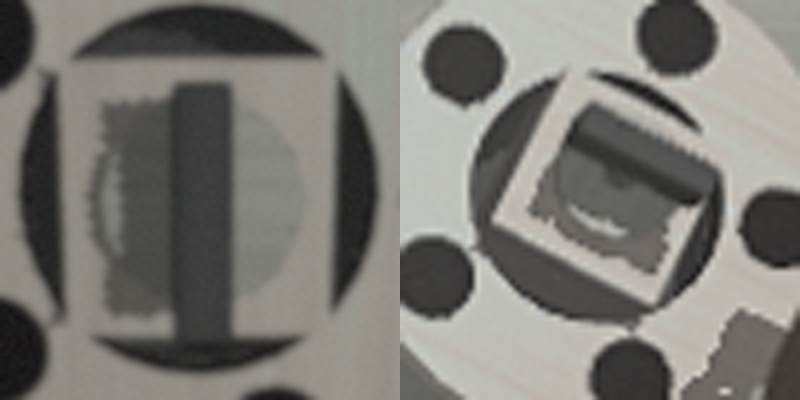

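```bash
python3 -c "
from cell import bot
print(bot.job_done())"
```

```text
the job is handed in; nothing more can be done
None
```

The job is handed in at about 24 s: the dark bar-handled key was pressed to the spring's stop at about 15 N and turned 90 degrees. In the last pictures it stands released in the lock, crosswise to the slot within about a degree and about 2 degrees off upright, with the loupe and core in place and the pin not rechecked at the end; the hand-in returned no verdict.

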